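# Index the sample carousel and lock it

### The arm

A 6-joint arm with a two-finger parallel gripper is mounted at the origin on a cart in front of the work surface, level with it; the furniture and walls round the work are solid. World frame = base frame: x ahead of the robot, y to its left, z up, the work surface at z = 0. Lengths are in m, angles in rad, forces in N, time in s.
With the tool pointing down it reaches from about 0.3 to 0.875 m from the base axis. Payload 6.4 kg.
Tool frame: the origin (TCP) lies at the very end of the fingers, on their centre line; the grasp point (between the pads) lies 19 mm behind it; z points along the fingers, y is the line along which they close (so a half turn about z gives the same grasp; the last joint's range is limited). The gripper opens to 85 mm and grips with 20 to 120 N. Pads are 22 mm wide; open, the fingers measure 114 mm over their backs; the gripper's body (76 mm by 85 mm) begins 54 mm behind the grasp point. The pads swing forward as they close: fully open they stand 13 mm farther back than shut.
Start: joints at [-1.455, 0.181, 1.607, -0, 1.354, -0.206], TCP at [0.182, -0.545, 0.231] pointing down, gripper open.
Joint ranges: [-2.99, 2.99], [-0.89, 2.07], [0.3, 2.58], [-1.14, 4.28], [0, 2.63], [-3.12, 3.12]. Speed limits (rad/s): [2.57, 2.57, 3.01, 3.14, 3.14, 3.14].

### API

Orientations are given as a unit quaternion [w, x, y, z].
In Python, from bench import telemetry, camera, ctrl, spotter gives the robot as it stands.
- The arm moves only by the tool send_rows, never from a script. Its argument "series" is a list of rows, each a list of 3 entries, a list of its own where there are three numbers: the turn, a rotation vector about the world's x, y, z in degrees, then the shift along the world's x, y, z in mm, then the closure, from -1 (fully open) to 1 (shut), so that 0 is half open. In form: [[[rx, ry, rz], [dx, dy, dz], gripper], ...]. A call has 1 to 10 rows; each row is the pose to reach, as a shift and turn from the pose commanded when the call began; what a row does not reach only later rows make up. A row lasts 1/8 s, in which the tool goes at most 62.5 mm and 10.7 degrees, less where a joint would pass 70% of its speed; a pose out of reach is approached as far as the arm can. A call with a gripper value outside its range is refused whole. The fingers move at their own pace and stop on an object; the grip force is fixed at half the most. Time passes only in rows, so rows that repeat a pose let the fingers close. It gives the time, the measured TCP pose, the force, the opening and the grip force at its end, in the units of the state.
- telemetry.get_obs(): the state, without advancing time (a new reading comes with each control period).
- camera(name): name is "scene" or "side" or "wrist"; returns a dict with "pixels" (400x640x3 uint8, red, green, blue), "camera_matrix" (3x3 intrinsics, pixels), "xyz" and "orientation" of the camera in the world. Camera axes: x right, y up, looking along -z (the intrinsics and any distortion apply to the point x, -y, -z); pixel columns grow to the right and rows downward; lengths in m; the calibration is good to about 2 mm. A picture is of the moment at which its call begins. There is no depth.
- ctrl.hand_in(): hands the job in; it is judged then, once.
Trained networks look in the newest picture that a camera, given by its name, has taken for a name from the list of things; names that differ only in an ending like _2 or _b are one class to them, and where a whole thing is asked for, a point or a joint stands for the part that bears it (a point fixed in the world has none). Each returns a list of dicts, best first, with "conf" (0 to 1); they miss things now and then, are a little off and sometimes report something else, mostly with a low value. They report only what shows in the picture. A call takes as long as a camera call.
- spotter.boxes_of(thing, camera): "xyz" ([x, y, z] in m, in world coordinates, good to about 4 mm: the middle of the surface that is visible of it).
- spotter.landmark_of(thing, camera): "xyz" ([x, y, z] in m, in world coordinates, good to about 4 mm: a listed point, or the origin of a listed thing).
The state is a dict: "time_s": time; "q": joint angles; "dq": joint speeds; "joint_efforts": joint torques, N m; "eef_pos": TCP position; "eef_rot": TCP orientation; "wrist_force": force on the tool from outside, world axes, zero at the start; "torque": the same for the moment, N m; "opening": opening from 0.0 (shut) to 1.0 (fully open); "grasp_force": force on a finger pad.
Only numpy, scipy, OpenCV 4.12 (cv2) and the standard library are available. Lean on these libraries where they do the work, as an engineer would, in place of code of your own. Each camera call takes 0.05 s, during which the arm holds its last target. There are 200 camera calls.

### The job

Turn the sample carousel by its spoked handle until the orange-capped tube comes round to the lock bracket, then take the red-knobbed lock pin from its socket, put it in the bracket's brass bush and get it fully home in the notch that belongs to that tube, so that the carousel is locked there with the orange tube at the bracket's red pointer. The tube tray has some play on the notched plate under it, so find the notch by feel: push the handle and the pin gently, and never force either. Leave the bottle and the timer beside the carousel where they are.

Things in the scene. Friction and masses are not known exactly. Their poses are not given: they have to be found in the camera images.
- base: white base plate of the carousel, 283 x 264 mm, top 23 mm above the bench, fixed. Origin at bench height on the turntable's axis; its x axis points from the lock bracket towards the axis, z up. Bracket and parking socket stand on it.
- carousel: turntable, origin on its axis at bench height: turns freely either way, without end (under 1 N at a spoke; pushed fast, it runs on a little). Aluminium index plate 230 mm across, top at z 46 mm, with 12 rim notches 30 deg apart, 13.5 mm wide, on a 103 mm radius; over it the blue tube tray, 168 mm across, top at z 76 mm; black hub 42 mm across, top at z 146 mm, with a three-spoke handle.
- ball_a (a point): centre of the black ball (19 mm) at the end of the first of three level spokes, 120 deg apart. Each is a 12 mm steel rod, middle line at z 132 mm, from the hub (radius 21 mm) to the ball (centred at radius 66 mm); between hub and ball a closed gripper can push it sideways from above, clear of the tubes.
- ball_b (a point): centre of the ball at the end of the second spoke.
- ball_c (a point): centre of the ball at the end of the third spoke.
- orange_cap (a point): top centre of the only orange-capped tube (13 mm across, top at z 98 mm, like the 7 others in the tray's 12 seats, radius 66 mm, one seat per notch). The tray has play on the index plate: it stands, and stays, up to 0.12 rad (7 deg) to either side of true, which is not measured, so a tube's notch lies on the tube's bearing only to within 0.12 rad.
- index_point (a point): fixed point at z 98 mm, 66 mm from the axis, on the line of the bracket's red pointer: where the top of the orange cap shall come, to within the tray's play. At the start the orange tube stands 0.5 to 2.6 rad from it, counterclockwise seen from above, so a clockwise turn is the shorter.
- lock_mouth (a point): centre of the upper mouth of the brass bush of the lock bracket, z 78 mm, 103 mm from the axis on the bracket's side. The bush is a fixed upright tube, 13.6 mm bore, 28 mm long, 30 mm outside; its lower end is 4 mm over the index plate, above the track of the notches.
- park_mouth (a point): centre of the mouth of the pin's black parking socket on the base, z 66 mm, 14 mm bore, 43 mm deep.
- lock_pin: loose pin, 70 to 130 g, first upright in the socket. Origin on its axis under the collar (23 mm wide). Steel shank 12 mm, 42 mm long, nose bevelled to 9 mm. Red knob 26 mm wide, 14 to 33 mm above the origin, top 36.5 mm. In the bush it rests on the plate, origin 10 mm over lock_mouth, till a notch within 3 mm of true lets it drop and stop the turntable; home: origin at lock_mouth.
- bottle: 100 ml bottle with a blue cap, 56 mm across, 110 mm tall, loose, to the right of the base. Origin at the centre of its underside.
- timer: grey digital timer, 68 x 64 x 19 mm, loose, to the left of the base. Origin at the centre of its underside.

How it is judged:
By the outcome, as a careful person would: the job done as asked, in the order asked, and still so for the second after the job is handed in, with the robot touching nothing.
It also fails if it takes over 69 s, if anything falls off the work surface, if the arm or the gripper's body presses on something with over 40 N, if the wrist force passes 120 N, or if a joint passes its speed limit or range.

## Working session

There is one attempt and no reset: what is moved stays moved. The work goes in short steps, Python scripts to look and compute and a tool call to move; the robot and the scene stay as the last step left them, time stands still between calls to the robot, and variables do not carry over. Pictures are saved under pics/ and viewed, at most 10 in all, crops included, and the job is handed in when it is done.

Besides the shell and the picture viewer there is one more tool, called after "Call:" by a JSON object that holds its "api" and its "payload". send_rows: Moves the arm, as the interface text tells. Its arguments: {"type":"object","properties":{"series":{"type":"array","items":{"type":"array"}}},"required":["series"]}

```bash
mkdir -p pics; cat > h.py <<'E'
import numpy as np,cv2
from bench import telemetry,camera,ctrl,spotter
def shot(n,f=None):
    c=camera(n)
    if f: cv2.imwrite('pics/'+f,cv2.cvtColor(c['pixels'],cv2.COLOR_RGB2BGR))
    return c
def find(n,names):
    for t in names:
        for k in ('landmark_of',):
            try: r=getattr(spotter,k)(t,n)
            except Exception as e: r=[];print(t,e)
            print(n,t,[(np.round(d['xyz'],4).tolist(),round(d['conf'],2)) for d in r[:4]])
E
python3 - <<'E'
from h import *
T=['base','carousel','ball_a','orange_cap','index_point','lock_mouth','park_mouth','lock_pin','bottle','timer']
for n in('scene','side'):
    c=shot(n,n+'0.png'); print(c['xyz'],c['orientation']); find(n,T)
s=telemetry.get_obs();print(s)
E
```

```text
[ 0.45587268 -0.55425617  0.9627123 ] [ 0.94355626  0.32573182 -0.01663555 -0.05765086]
scene base [([0.5662, 0.069, 0.0003], 0.96)]
scene carousel [([0.5659, 0.0708, 0.0002], 0.67)]
scene ball_a [([0.5236, 0.1181, 0.1322], 0.86), ([0.6292, 0.0806, 0.1349], 0.67), ([0.5416, 0.0034, 0.1344], 0.65)]
scene orange_cap [([0.6109, 0.0183, 0.0972], 0.93), ([0.5064, 0.043, 0.1011], 0.19)]
scene index_point [([0.508, 0.0416, 0.1001], 0.59), ([0.4696, 0.0251, 0.0807], 0.31)]
scene lock_mouth [([0.4717, 0.0245, 0.0765], 0.79)]
scene park_mouth [([0.6302, 0.0793, 0.1391], 0.7), ([0.4353, 0.131, 0.0648], 0.65), ([0.6599, -0.1022, 0.0016], 0.65)]
scene lock_pin [([0.5086, 0.042, 0.0993], 0.54), ([0.4361, 0.1309, 0.0706], 0.49)]
scene bottle [([0.6583, -0.1002, 0.0029], 0.56)]
scene timer [([0.4198, 0.2359, -0.0001], 0.56)]
[ 0.25992459 -0.53746153  0.59422946] [ 0.86373745  0.46487865 -0.08949039 -0.1727337 ]
side base [([0.5422, 0.0075, 0.1319], 0.68), ([0.5596, 0.0734, -0.0033], 0.66)]
side carousel [([0.5686, 0.0721, -0.0053], 0.85)]
side ball_a [([0.6301, 0.0795, 0.1339], 0.83), ([0.5407, 0.00
[... 458 characters left out ...]
3], 0.73)]
{'time_s': 1.1, 'q': array([-1.45532369e+00,  1.80799295e-01,  1.60702778e+00,  2.87016587e-05,
        1.35378787e+00, -2.06301970e-01]), 'dq': array([ 0.00026395,  0.0028812 ,  0.00014484, -0.00065886,  0.00020105,
        0.00090461]), 'joint_efforts': array([-6.49515096e-05, -4.44855165e+01, -3.51681948e+01,  8.24711674e-05,
        6.80369340e-04, -4.59548900e-06]), 'eef_pos': array([ 0.18186896, -0.54548628,  0.23127541]), 'eef_rot': array([-1.04936802e-05,  9.87086026e-01,  1.60191066e-01,  1.45055689e-05]), 'wrist_force': array([ 0.52495814, -0.0986442 , -0.42117934]), 'torque': array([0.01818633, 0.0125508 , 0.0072227 ]), 'grasp_force': 0.0, 'opening': 0.9951188843777153}
```

View pics/scene0.png

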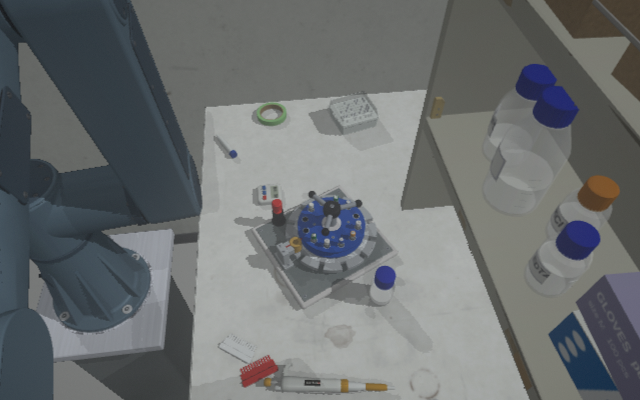

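```bash
cat >> h.py <<'E'
def geom():
    B=np.array([[.5236,.1197],[.6297,.080],[.5412,.0037]]); C=B.mean(0)
    return C
E
python3 - <<'E'
from h import *
C=geom();print('axis',C)
for n,p in dict(bush=[.4707,.0245],idx=[.505,.0421],org=[.6112,.0181],a=[.5236,.1197],b=[.6297,.080],c=[.5412,.0037],park=[.4356,.1305]).items():
    d=np.array(p)-C;print(n,np.hypot(*d),np.degrees(np.arctan2(d[1],d[0])))
E
```

```text
axis [0.56483333 0.0678    ]
bush 0.10361454745567562 -155.298239596688
idx 0.06511925811753222 -156.75519701121647
org 0.06797027127927155 -46.98725892322852
a 0.06628572831143811 128.4663181768642
b 0.0660039729443951 10.651650186003023
c 0.06831796575165604 -110.23866564283178
park 0.14364033014597422 154.1187787949933
```

The picture shows the carousel at about (330,230), its bracket at (290,248), the red-knobbed pin at (277,207), the timer at (267,193) and the bottle at (383,285), which agrees with the network's positions. I'll move over the carousel for a closer look.

Call:
{"api": "send_rows", "payload": {"series": [[[0, 0, 5], [30, 48, 10], 0.2], [[0, 0, 10], [65, 101, 25], 0.2], [[0, 0, 15], [100, 155, 40], 0.2], [[0, 0, 20], [135, 209, 55], 0.2], [[0, 0, 25], [170, 263, 70], 0.2], [[0, 0, 30], [205, 317, 80], 0.2], [[0, 0, 36], [240, 371, 90], 0.2], [[0, 0, 42], [275, 425, 100], 0.2], [[0, 0, 47], [310, 480, 100], 0.2], [[0, 0, 51], [345, 535, 100], 0.2]]}}

```text
time_s: 2.35
eef_pos: [0.5137, -0.031, 0.3317]
eef_rot: [0.001, 0.821, 0.571, 0.0]
wrist_force: [0.2, -1.2, -0.9]
opening: 0.4
grasp_force: 0.0
```

Call:
{"api": "send_rows", "payload": {"series": [[[0, 0, 0], [10, 15, 0], 0.2], [[0, 0, 0], [20, 30, 0], 0.2]]}}

```text
time_s: 2.6
eef_pos: [0.5329, -0.0023, 0.3309]
eef_rot: [0.0, 0.822, 0.57, -0.0]
wrist_force: [0.0, -0.7, -0.0]
opening: 0.401
grasp_force: 0.0
```

```bash
python3 - <<'E'
from h import *
c=shot('wrist','w1.png');print(c['xyz'],c['orientation'])
find('wrist',['carousel','ball_a','orange_cap','index_point','lock_mouth','park_mouth','lock_pin'])
print(c['camera_matrix'])
E
```

```text
[0.56165622 0.07287335 0.47317622] [ 0.97149759 -0.1559935   0.02836835 -0.17622057]
wrist carousel [([0.5658, 0.0682, 0.0043], 0.57)]
wrist ball_a [([0.6294, 0.083, 0.1283], 0.97), ([0.5229, 0.1192, 0.135], 0.97), ([0.5382, 0.0088, 0.1289], 0.77)]
wrist orange_cap [([0.6084, 0.0221, 0.0981], 0.87)]
wrist index_point [([0.5015, 0.0382, 0.1006], 0.78)]
wrist lock_mouth [([0.4706, 0.023, 0.0808], 0.74), ([0.5372, 0.0093, 0.1301], 0.26)]
wrist park_mouth [([0.4356, 0.1238, 0.0628], 0.68)]
wrist lock_pin [([0.4321, 0.1346, 0.0635], 0.91)]
[[314.97253701   0.         319.68913122]
 [  0.         314.97253701 206.12201677]
 [  0.           0.           1.        ]]
```

View pics/w1.png

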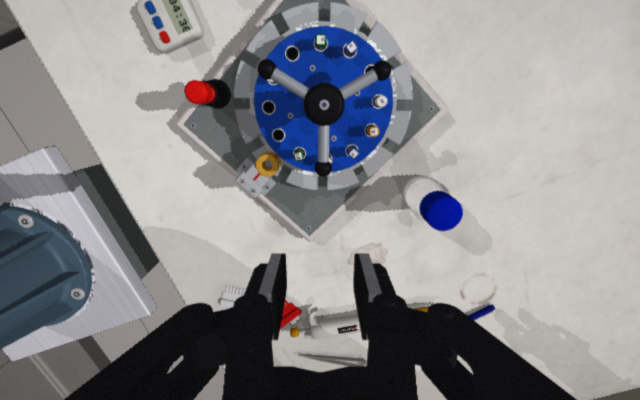

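The wrist picture shows the hub at (324,104), the bush at (267,164), the pin at (205,92), the orange tube at (372,130) and dark rim notches around the plate. Next I'll measure the phase of the notches.

```bash
cat >> h.py <<'E'
from scipy.spatial.transform import Rotation as R
def proj(c,P):
    q=c['orientation'];M=R.from_quat([q[1],q[2],q[3],q[0]])
    p=M.inv().apply(np.asarray(P,float)-c['xyz'])*[1,-1,-1]
    u=p@c['camera_matrix'].T;return u[:,:2]/u[:,2:]
def polar(c,C,z,rs,th):
    g=cv2.cvtColor(c['pixels'],cv2.COLOR_RGB2GRAY)
    o=[]
    for r in rs:
        P=np.c_[C[0]+r*np.cos(th),C[1]+r*np.sin(th),np.full(len(th),z)]
        u=proj(c,P).astype(np.float32);o.append(cv2.remap(g,u[:,0],u[:,1],cv2.INTER_LINEAR).ravel() if 0 else cv2.remap(g,u[None,:,0].copy(),u[None,:,1].copy(),cv2.INTER_LINEAR)[0])
    return np.array(o,float)
def notch(c,C,show=None):
    th=np.radians(np.arange(0,360,.5));s=polar(c,C,.0455,[.100,.103,.106,.109],th).mean(0)
    # local darkness correlation with 12-fold comb of width 7.5deg
    s=s-cv2.blur(s[None],(61,1),borderType=cv2.BORDER_WRAP if 0 else cv2.BORDER_REFLECT)[0]
    s=np.clip(s,-40,40)
    f=np.median(s.reshape(12,60),0); f2=s.reshape(12,60).mean(0)
    out=[]
    for x in(f,f2):
        z=(-x*np.exp(1j*np.arange(60)*2*np.pi/60)).sum();out.append(np.degrees(np.angle(z))/12%30)
    if show:
        im=polar(c,C,.0455,np.arange(.07,.125,.0005),th);cv2.imwrite('pics/'+show,im)
    return out
E
python3 - <<'E'
from h import *
c=shot('wrist')
for C in([.565,.068],[.566,.070],[.567,.069],[.5645,.0705]):
    print(C,notch(c,np.array(C),'pol.png'))
print(proj(c,[[.4705,.0242,.078],[.565,.0685,.146],[.565,.0705,.146],[.6105,.019,.098]]))
im=cv2.imread('pics/pol.png');w=c['pixels'][0:220,170:440]
w=cv2.cvtColor(cv2.resize(w,None,fx=2.6,fy=2.6,interpolation=cv2.INTER_CUBIC),cv2.COLOR_RGB2BGR)
im=cv2.resize(im,(w.shape[1],180));cv2.imwrite('pics/w1b.png',cv2.resize(np.vstack([w[:,:],im]),(560,600)))
E
```

```text
[0.565, 0.068] [np.float64(8.98662825954732), np.float64(8.877186751034154)]
[0.566, 0.07] [np.float64(8.833383044328842), np.float64(8.870717379684107)]
[0.567, 0.069] [np.float64(8.84593604322203), np.float64(8.763524067818578)]
[0.5645, 0.0705] [np.float64(8.978523178135292), np.float64(8.956454562364923)]
[[265.74498936 165.4758133 ]
 [324.14993342 103.63560514]
 [323.4430655  101.64143162]
 [375.06949105 130.83000656]][ WARN:0@1.099] global loadsave.cpp:1063 imwrite_ Unsupported depth image for selected encoder is fallbacked to CV_8U.
```

View pics/w1b.png

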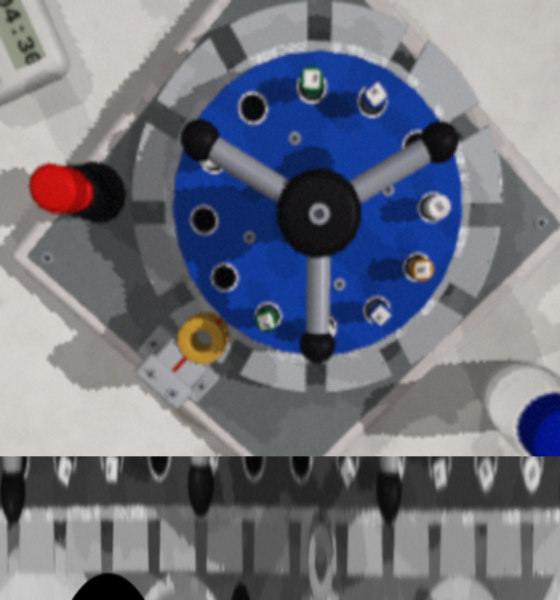

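```bash
python3 - <<'E'
from h import *
s=telemetry.get_obs();print(s['time_s'],s['eef_pos'],s['eef_rot'])
C=np.array([.565,.069])
# arc offsets relative to start for r=.043
for a in np.arange(0,112,10):
    t=np.radians(-110.5);b=t-np.radians(a);print(int(a),np.round(43*np.array([np.cos(b)-np.cos(t),np.sin(b)-np.sin(t)]),1))
E
```

```text
3.05 [ 0.53238072 -0.0037681   0.33113906] [ 1.20824477e-04  8.22404373e-01  5.68903359e-01 -4.01948589e-06]
0 [0. 0.]
10 [-6.8  3.2]
20 [-12.9   7.6]
30 [-18.1  12.9]
40 [-22.4  19.1]
50 [-25.5  25.9]
60 [-27.4  33.2]
70 [-27.9  40.7]
80 [-27.2  48.1]
90 [-25.2  55.3]
100 [-22.   62.1]
110 [-17.6  68.2]
```

Call:
{"api": "send_rows", "payload": {"series": [[[0, 0, 0], [10, 20, -30], 0.2], [[0, 0, 0], [17.5, 32.5, -80], 0.2], [[0, 0, 0], [17.5, 32.5, -120], 0.2], [[0, 0, 0], [17.5, 32.5, -160], 0.2], [[0, 0, 0], [17.5, 32.5, -190], 0.2], [[0, 0, 0], [17.5, 32.5, -215], 0.2], [[0, 0, 0], [17.5, 32.5, -215], 0.2]]}}

```text
time_s: 3.92
eef_pos: [0.5484, 0.0295, 0.1141]
eef_rot: [-0.002, 0.822, 0.569, -0.002]
wrist_force: [-1.4, 0.0, 0.4]
opening: 0.401
grasp_force: 0.0
```

Call:
{"api": "send_rows", "payload": {"series": [[[0, 0, 0], [0, 0, 0], 0.55], [[0, 0, 0], [0, 0, 0], 0.55], [[0, 0, -5], [-3.4, 1.5, 0], 0.55], [[0, 0, -10], [-6.8, 3.2, 0], 0.55], [[0, 0, -20], [-12.9, 7.6, 0], 0.55], [[0, 0, -30], [-18.1, 12.9, 0], 0.55], [[0, 0, -40], [-22.4, 19.1, 0], 0.55], [[0, 0, -50], [-25.5, 25.9, 0], 0.55], [[0, 0, -60], [-27.4, 33.2, 0], 0.55]]}}

```text
time_s: 5.05
eef_pos: [0.5233, 0.0628, 0.1173]
eef_rot: [0.0, 0.997, 0.079, 0.001]
wrist_force: [0.1, -0.3, 0.8]
opening: 0.225
grasp_force: 0.4
```

```bash
cat >> h.py <<'E'
def st():
    s=telemetry.get_obs();q=s['eef_rot'];yx=2*np.degrees(np.arctan2(q[2],q[1]));P=s['eef_pos'];d=P[:2]-[.565,.069]
    print('t',round(s['time_s'],2),'tcp',np.round(P,4),'yawx',round(yx,1),'F',np.round(s['wrist_force'],1),'T',np.round(s['torque'],2),'op',round(s['opening'],3),'rad',np.hypot(*d).round(4),'bear',np.degrees(np.arctan2(d[1],d[0])).round(1));return s
E
python3 - <<'E'
from h import *
st()
for n in ('scene',):
    c=shot(n);find(n,['ball_a','orange_cap'])
E
```

```text
t 5.05 tcp [0.5233 0.0628 0.1173] yawx 9.1 F [ 0.1 -0.3  0.8] T [-0.14  0.08 -0.06] op 0.225 rad 0.0421 bear -171.5
scene ball_a [([0.5859, 0.1303, 0.1317], 0.83), ([0.4976, 0.0525, 0.1329], 0.62), ([0.6094, 0.0243, 0.1386], 0.61)]
scene orange_cap [([0.5508, 0.0043, 0.098], 0.75)]
```

Call:
{"api": "send_rows", "payload": {"series": [[[0, 0, -10], [-0.5, 7.5, 0], 0.55], [[0, 0, -20], [0.2, 14.9, 0], 0.55], [[0, 0, -30], [2.2, 22.1, 0], 0.55], [[0, 0, -37], [4.3, 26.9, 0], 0.55], [[0, 0, -42], [6.2, 30.2, 0], 0.55], [[0, 0, -46], [7.8, 32.7, 0], 0.55], [[0, 0, -46], [7.8, 32.7, 0], 0.55]]}}

```text
time_s: 6.08
eef_pos: [0.531, 0.0954, 0.1165]
eef_rot: [-0.0, 0.95, -0.312, 0.0]
wrist_force: [-0.0, -0.3, 0.4]
opening: 0.23
grasp_force: 0.0
```

```bash
python3 - <<'E'
from h import *
st()
c=shot('wrist','w2.png');find('wrist',['ball_a','orange_cap','lock_mouth'])
c=shot('scene');find('scene',['ball_a','orange_cap'])
E
```

```text
t 6.08 tcp [0.531  0.0954 0.1165] yawx -36.4 F [-0.  -0.3  0.4] T [ 0.   -0.06  0.  ] op 0.23 rad 0.043 bear 142.2
wrist ball_a [([0.628, 0.0924, 0.1331], 0.93), ([0.5076, 0.1107, 0.1296], 0.86), ([0.5564, 0.0075, 0.1331], 0.65)]
wrist orange_cap [([0.504, 0.0377, 0.0986], 0.79)]
wrist lock_mouth [([0.4342, 0.1278, 0.0632], 0.66), ([0.4735, 0.0259, 0.0751], 0.58)]
scene ball_a [([0.5105, 0.1031, 0.1346], 0.9), ([0.5568, 0.0044, 0.1377], 0.78), ([0.6281, 0.0929, 0.1317], 0.69)]
scene orange_cap [([0.506, 0.0391, 0.0996], 0.78)]
```

View pics/w2.png

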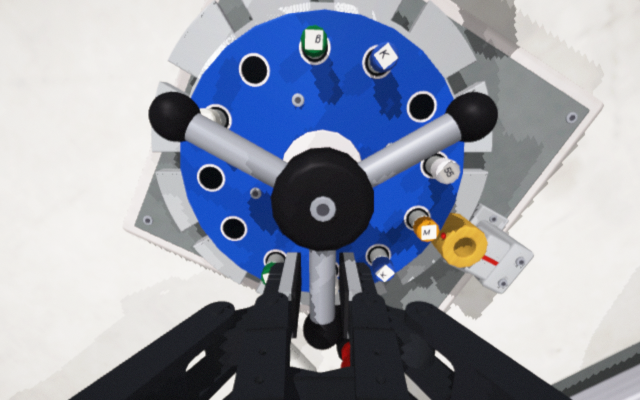

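The picture shows the hub at (322,209), the orange cap at (428,231) just beside the bush at (463,245) and the spoke between the fingers. Now the fine phase.

```bash
cat >> h.py <<'E'
def back(c,uv,z):
    q=c['orientation'];M=R.from_quat([q[1],q[2],q[3],q[0]])
    d=M.apply((np.linalg.inv(c['camera_matrix'])@[*uv,1])*[1,-1,-1]);return (c['xyz']+d*(z-c['xyz'][2])/d[2])[:2]
def vis(c,C,bad,name):
    th=np.radians(np.arange(-180,180,.5));im=polar(c,C,.0455,np.arange(.08,.125,.0005),th)
    cv2.imwrite('pics/'+name,cv2.resize(im.astype(np.uint8),(720,180)))
    s=im[40:58].mean(0);best=[]
    a=np.degrees(th)
    ok=np.ones(len(a),bool)
    for l,h in bad: ok&=~((a>l)&(a<h))
    for ph in np.arange(0,30,.25):
        d=np.abs((a-ph+15)%30-15);best.append((np.median(s[ok&(d>4.5)&(d<10)])-np.median(s[ok&(d<3)]),ph))
    return sorted(best)[-4:]
E
python3 - <<'E'
from h import *
c=shot('wrist')
C=back(c,(322,209),.146);B=back(c,(463,245),.078);O=back(c,(428,231),.098)
f=lambda p:np.degrees(np.arctan2(*(p-C)[::-1]))
print(C,B,O,np.hypot(*(B-C)),f(B),f(O))
print(vis(c,C,[(90,180),(-180,-135)],'p2.png'))
print(vis(c,np.array([.565,.069]),[(90,180),(-180,-135)],'p2.png'))
E
```

```text
[0.5644055  0.06961513] [0.47360799 0.02587729] [0.50609838 0.03970357] 0.100782872218594 -154.27953799770003 -152.84217279942132
[(np.float64(164.55555555555557), np.float64(7.0)), (np.float64(164.66666666666666), np.float64(9.0)), (np.float64(164.72222222222223), np.float64(8.0)), (np.float64(164.88888888888889), np.float64(7.5))]
[(np.float64(160.80555555555557), np.float64(9.25)), (np.float64(160.91666666666666), np.float64(8.5)), (np.float64(161.5), np.float64(9.5)), (np.float64(162.05555555555557), np.float64(9.0))]
```

View pics/p2.png

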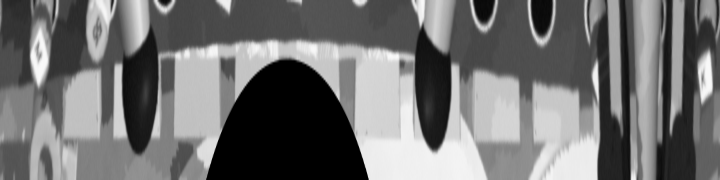

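The notches stand at about 23.6° mod 30, so the wanted one is at −156.4° with the bush at −154.3°. I need about +2° counterclockwise, so I'll centre the fingers at the right bearing and close loosely on the spoke.

Call:
{"api": "send_rows", "payload": {"series": [[[0, 0, 2.5], [-2.1, -2, 0], 0.55], [[0, 0, 2.5], [-2.1, -2, 0], 0.62], [[0, 0, 2.5], [-2.1, -2, 0], 0.66], [[0, 0, 2.5], [-2.1, -2, 0], 0.69], [[0, 0, 2.5], [-2.1, -2, 0], 0.69], [[0, 0, 2.5], [-2.1, -2, 0], 0.69]]}}

```text
time_s: 7.22
eef_pos: [0.5284, 0.0935, 0.116]
eef_rot: [0.0, 0.956, -0.293, -0.0]
wrist_force: [0.5, -0.7, 0.4]
opening: 0.155
grasp_force: 0.1
```

```bash
python3 - <<'E'
from h import *
st()
c=shot('wrist');C=np.array([.5646,.0694])
th=np.radians(np.arange(-180,180,.5));s=polar(c,C,.0455,np.arange(.100,.109,.001),th).mean(0);a=np.degrees(th)
# centroid of dark near expected notches for phase
for k in (-6,24,54,84,-126,-66):
    m=np.abs(a-k)<9;w=np.clip(np.percentile(s[m],80)-s[m]-15,0,40);print(k,round((w*a[m]).sum()/w.sum(),2),s[m].min())
E
```

```text
t 7.22 tcp [0.5284 0.0935 0.116 ] yawx -34.1 F [ 0.5 -0.7  0.4] T [-0.05  0.04  0.02] op 0.155 rad 0.044 bear 146.1
-6 -12.26 10.333333333333334
24 30.59 24.22222222222222
54 53.17 16.88888888888889
84 86.44 98.66666666666667
-126 -122.45 78.77777777777777
-66 -61.59 65.22222222222223
```

Call:
{"api": "send_rows", "payload": {"series": [[[0, 0, 0], [0, 0, 0], 0.3], [[0, 0, 0], [0, 0, 0], 0.3], [[0, 0, 0], [0, 0, 40], 0.3], [[0, 0, 10], [-20, 8, 90], -0.1], [[0, 0, 20], [-40, 16, 134], -0.1], [[0, 0, 30], [-60, 24, 134], -0.1], [[0, 0, 40], [-80, 30, 134], -0.1], [[0, 0, 50], [-93, 36.5, 134], -0.1], [[0, 0, 60], [-93, 36.5, 134], -0.1], [[0, 0, 60], [-93, 36.5, 134], -0.1]]}}

```text
time_s: 8.52
eef_pos: [0.4354, 0.1302, 0.2502]
eef_rot: [0.0, 0.975, 0.224, 0.0]
wrist_force: [-0.0, -0.4, 0.3]
opening: 0.55
grasp_force: 0.0
```

```bash
python3 - <<'E'
from h import *
st()
c=shot('wrist','w3.png');find('wrist',['ball_a','orange_cap','lock_mouth','park_mouth','lock_pin'])
C=np.array([.5646,.0694]);th=np.radians(np.arange(-180,180,.5))
im=polar(c,C,.0455,np.arange(.08,.125,.0005),th);w=cv2.cvtColor(c['pixels'],cv2.COLOR_RGB2BGR)
g=cv2.cvtColor(cv2.resize(im,(640,180)).clip(0,255).astype(np.uint8),cv2.COLOR_GRAY2BGR);cv2.imwrite('pics/w3.png',np.vstack([w,g]))
find_s=shot('side');find('side',['lock_pin','lock_mouth'])
E
```

```text
t 8.53 tcp [0.4354 0.1302 0.2502] yawx 25.9 F [-0.  -0.4  0.3] T [0.03 0.01 0.03] op 0.55 rad 0.1433 bear 154.7
wrist ball_a [([0.5059, 0.1077, 0.1305], 0.74), ([0.5626, 0.0105, 0.1322], 0.61), ([0.4728, 0.0246, 0.0763], 0.44)]
wrist orange_cap [([0.503, 0.0361, 0.0987], 0.88), ([0.5616, 0.0675, 0.0026], 0.56)]
wrist lock_mouth [([0.472, 0.0219, 0.0769], 0.65)]
wrist park_mouth [([0.4348, 0.1291, 0.062], 0.6)]
wrist lock_pin [([0.4328, 0.1349, 0.0667], 0.94)]
side lock_pin [([0.4341, 0.1334, 0.0651], 0.58)]
side lock_mouth [([0.472, 0.0253, 0.0807], 0.7)]
```

View pics/w3.png

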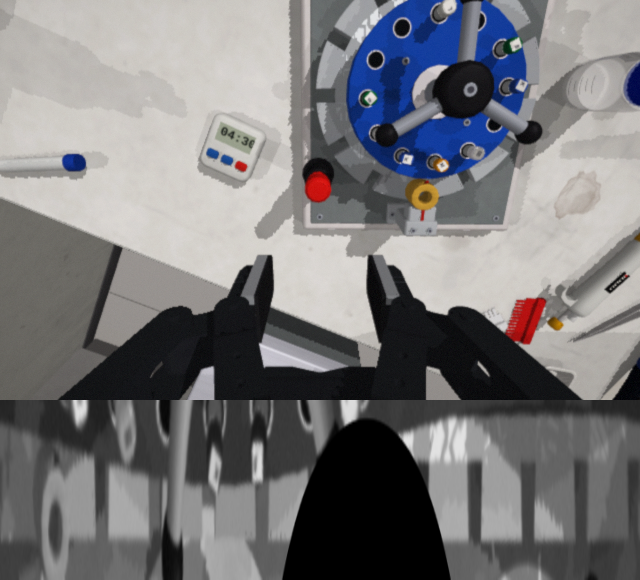

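The picture shows the red knob at (318,187), the bush at (424,194), the hub at (470,90), the orange cap at (438,165) and the timer untouched at (232,147). I'll compute positions from these pixels.

```bash
python3 - <<'E'
from h import *
c=shot('wrist')
C=back(c,(470,90),.146);B=back(c,(424,194),.078);O=back(c,(438.5,163),.098);K=back(c,(318,188),.1)
g=c['pixels'].astype(int)
m=(g[...,0]>130)&(g[...,1]<60)&(g[...,2]<60);m[:150]=0;m[230:]=0;m[:,:290]=0;m[:,350:]=0;v,u=np.nonzero(m);print('red',u.min(),u.max(),v.min(),v.max())
m=(g[...,0]>150)&(g[...,2]<90)&(g[...,1]>100);m[:150]=0;m[:,:400]=0;m[:,450:]=0;m[:175]=0;m[215:]=0;v,u=np.nonzero(m);print('gold',u.min(),u.max(),v.min(),v.max())
f=lambda p:np.degrees(np.arctan2(*(p-C)[::-1]))
print('C',C,'B',B,np.hypot(*(B-C)),f(B),'O',O,f(O),'K',K)
th=np.radians(np.arange(-180,180,.5));a=np.degrees(th)
s=polar(c,C,.0455,np.arange(.100,.109,.001),th).mean(0)
for k in (87,117,147,-123,-93):
    m=np.abs(a-k)<10;x=s[m];aa=a[m];i=len(x)//2
    mid=(x[np.abs(aa-k)<1.5].mean()+np.percentile(x,85))/2
    lo=aa[(aa<k)&(x>mid)].max();hi=aa[(aa>k)&(x>mid)].min();print(k,(lo+hi)/2,hi-lo)
E
```

```text
red 305 330 172 201
gold 412 438 184 209
C [0.56422269 0.06951106] B [0.47432765 0.02825338] 0.09891064308582387 -155.3470594615161 O [0.50836107 0.04074819] -152.75628453592842 K [0.4374314  0.13242239]
87 86.5 8.0
117 116.75 8.5
147 146.5 8.0
-123 -123.0 8.000000000000014
-93 -92.5 8.0
```

Call:
{"api": "send_rows", "payload": {"series": [[[0, 0, 0], [0, 1.5, -50], -0.1], [[0, 0, 0], [0, 1.5, -100], -0.1], [[0, 0, 0], [0, 1.5, -140], -0.1], [[0, 0, 0], [0, 1.5, -165], -0.1], [[0, 0, 0], [0, 1.5, -180], -0.1], [[0, 0, 0], [0, 1.5, -180], -0.1], [[0, 0, 0], [0, 1.5, -180], 0.6], [[0, 0, 0], [0, 1.5, -180], 0.6], [[0, 0, 0], [0, 1.5, -180], 0.6]]}}

```text
time_s: 10.15
eef_pos: [0.4366, 0.1317, 0.0714]
eef_rot: [0.0, 0.974, 0.224, 0.001]
wrist_force: [-0.3, 1.2, 5.6]
opening: 0.28
grasp_force: 59.0
```

```bash
python3 - <<'E'
from h import *
st();c=shot('wrist','w4.png')
E
```

```text
t 10.15 tcp [0.4366 0.1317 0.0714] yawx 25.9 F [-0.3  1.2  5.6] T [ 0.07  0.15 -0.04] op 0.28 rad 0.1429 bear 154.0
```

View pics/w4.png

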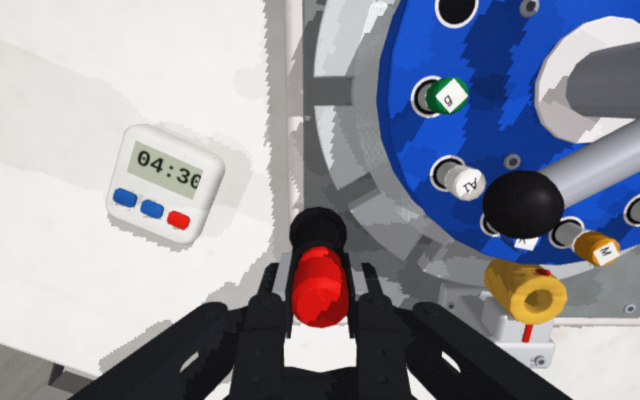

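The picture shows the knob between the pads at about (320,300), with the socket behind it at (320,230) and the bush mouth at (540,298). I'll work out the shift between them in this one image.

```bash
python3 - <<'E'
from h import *
st();c=shot('wrist')
g=c['pixels'].astype(int)
m=(g[...,0]>110)&(g[...,1]<60)&(g[...,2]<60);m[:220]=0;m[:,:270]=0;m[:,370:]=0;v,u=np.nonzero(m);print('red',u.min(),u.max(),v.min(),v.max(),u[v>295].mean())
s=telemetry.get_obs()['eef_pos']
for z in(.099,.102): print('near edge of knob',proj(c,[[s[0]+dx-.013*np.cos(np.radians(26)),s[1]+dy-.013*np.sin(np.radians(26)),z] for dx,dy in((0,0),(-.0018,-.0009),(.0018,.0009))]).round(1).tolist())
print('socket front/back at z.066',proj(c,[[.436,.132,.066]]))
print('bush',back(c,(540,298),.078),back(c,(536,290),.078))
cv2.imwrite('pics/w4c.png',cv2.cvtColor(cv2.resize(c['pixels'][220:340,270:590],None,fx=2.5,fy=2.5,interpolation=2),cv2.COLOR_RGB2BGR))
E
```

```text
t 10.2 tcp [0.4365 0.1317 0.0713] yawx 25.9 F [-1.8 -0.5  7. ] T [-0.02  0.22 -0.02] op 0.282 rad 0.1429 bear 154.0
red 292 347 246 326 319.62068965517244
near edge of knob [[319.1, 327.2], [319.1, 331.0], [319.0, 323.4]]
near edge of knob [[319.1, 332.0], [319.1, 335.8], [319.0, 328.1]]
socket front/back at z.066 [[318.10059977 264.79178741]]
bush [0.47377616 0.02648373] [0.47662761 0.03120255]
```

View pics/w4c.png

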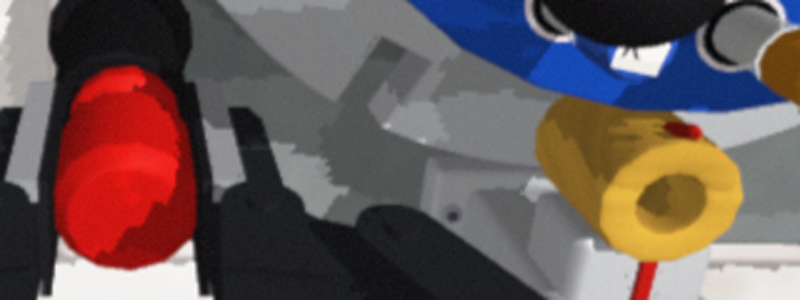

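Call:
{"api": "send_rows", "payload": {"series": [[[0, 0, 0], [0, 0, 10], 0.7], [[0, 0, 0], [0, 0, 30], 0.7], [[0, 0, 0], [0, 0, 55], 0.7], [[0, 0, 0], [0, 0, 75], 0.7], [[0, 0, 0], [8, -24, 75], 0.7], [[0, 0, 0], [18, -55, 75], 0.7], [[0, 0, 0], [28, -85, 75], 0.7], [[0, 0, 0], [35, -106, 75], 0.7], [[0, 0, 0], [35, -106, 75], 0.7], [[0, 0, 0], [35, -106, 75], 0.7]]}}

```text
time_s: 11.5
eef_pos: [0.47, 0.026, 0.1451]
eef_rot: [-0.0, 0.975, 0.224, -0.0]
wrist_force: [0.5, 0.5, -0.7]
opening: 0.283
grasp_force: 59.2
```

```bash
python3 - <<'E'
from h import *
st();ims=[]
for n in('scene','side'):
    c=shot(n);find(n,['lock_pin','lock_mouth'])
    u=proj(c,[[.472,.025,.09]])[0].astype(int);p=c['pixels'][u[1]-45:u[1]+45,u[0]-45:u[0]+45];ims.append(cv2.resize(p,(400,400),interpolation=2))
    q=proj(c,[[.472,.025,.078],[.472,.025,.104]]);print(u,q)
c=shot('wrist');find('wrist',['lock_pin','lock_mouth','orange_cap'])
cv2.imwrite('pics/s5.png',cv2.cvtColor(np.hstack(ims),cv2.COLOR_RGB2BGR))
E
```

```text
t 11.5 tcp [0.47   0.026  0.1451] yawx 25.9 F [ 0.5  0.5 -0.7] T [-0.03  0.01 -0.01] op 0.283 rad 0.1042 bear -155.6
scene lock_pin [([0.4716, 0.0277, 0.1423], 0.53)]
scene lock_mouth [([0.469, 0.0239, 0.0806], 0.92)]
[295 238] [[296.04718602 241.54690674]
 [295.58220166 235.46899206]]
side lock_pin [([0.4341, 0.1276, 0.0659], 0.69), ([0.4668, 0.0271, 0.1381], 0.67)]
side lock_mouth [([0.4711, 0.0252, 0.0786], 0.94), ([0.5677, 0.0698, -0.0011], 0.55), ([0.5611, 0.0702, -0.0032], 0.35)]
[316 240] [[316.70806823 245.04518861]
 [316.49653277 235.47451305]]
wrist lock_pin [([0.4701, 0.0238, 0.1358], 0.88), ([0.4186, 0.237, -0.0031], 0.46)]
wrist lock_mouth []
wrist orange_cap [([0.5075, 0.0361, 0.0984], 0.56), ([0.4157, 0.2365, -0.0011], 0.46)]
```

View pics/s5.png

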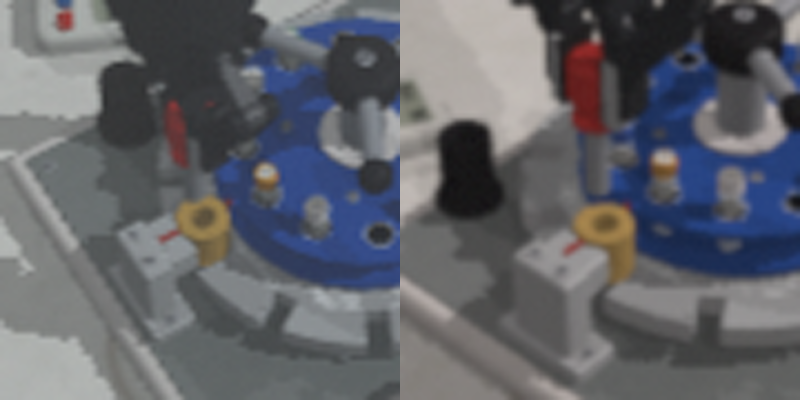

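The left (scene) crop shows the pin just above the bush mouth at (205,216). The right (side) crop shows the shank about 2 mm to the left of the mouth at (605,222). I'll shift it 2 mm in x and 1 mm in −y and lower gently.

Call:
{"api": "send_rows", "payload": {"series": [[[0, 0, 0], [2, -1, 0], 0.7], [[0, 0, 0], [2, -1, -8], 0.7], [[0, 0, 0], [2, -1, -15], 0.7], [[0, 0, 0], [2, -1, -19], 0.7], [[0, 0, 0], [2, -1, -22], 0.7], [[0, 0, 0], [2, -1, -24], 0.7], [[0, 0, 0], [2, -1, -24], 0.7]]}}

```text
time_s: 12.88
eef_pos: [0.4724, 0.0246, 0.1209]
eef_rot: [-0.0, 0.974, 0.224, -0.0]
wrist_force: [0.0, 0.6, -1.5]
opening: 0.283
grasp_force: 59.1
```

Call:
{"api": "send_rows", "payload": {"series": [[[0, 0, 0], [0, 0, -3], 0.7], [[0, 0, 0], [0, 0, -6], 0.7], [[0, 0, 0], [0, 0, -9], 0.7], [[0, 0, 0], [0, 0, -9], 0.7]]}}

```text
time_s: 13.38
eef_pos: [0.4723, 0.0246, 0.1117]
eef_rot: [-0.0, 0.974, 0.224, -0.0]
wrist_force: [0.3, 1.1, -1.9]
opening: 0.28
grasp_force: 59.2
```

Call:
{"api": "send_rows", "payload": {"series": [[[0, 0, 0], [0, 0.3, -4], 0.7], [[0, 0, 0], [0, 0.3, -8], 0.7], [[0, 0, 0], [0, 0.3, -11], 0.7], [[0, 0, 0], [0, 0.3, -14], 0.7], [[0, 0, 0], [0, 0.3, -14], 0.7]]}}

```text
time_s: 14.0
eef_pos: [0.4723, 0.0248, 0.0977]
eef_rot: [-0.0, 0.974, 0.224, -0.0]
wrist_force: [0.2, 0.8, -0.8]
opening: 0.28
grasp_force: 59.2
```

Call:
{"api": "send_rows", "payload": {"series": [[[0, 0, 0], [0, 0.3, -2], 0.7], [[0, 0, 0], [0, 0.3, -4], 0.7], [[0, 0, 0], [0, 0.3, -5], 0.7], [[0, 0, 0], [0, 0.3, -6], 0.7], [[0, 0, 0], [0, 0.3, -6], 0.7]]}}

```text
time_s: 14.62
eef_pos: [0.4725, 0.0251, 0.092]
eef_rot: [0.0, 0.974, 0.224, 0.0]
wrist_force: [0.7, -0.3, -1.5]
opening: 0.28
grasp_force: 59.2
```

Call:
{"api": "send_rows", "payload": {"series": [[[0, 0, 0], [0, 0, -1], 0.7], [[0, 0, 0], [0, 0, -2], 0.7], [[0, 0, 0], [0, 0, -3], 0.7], [[0, 0, 0], [0, 0, -3], 0.7]]}}

```text
time_s: 15.12
eef_pos: [0.4723, 0.0252, 0.0889]
eef_rot: [-0.0, 0.974, 0.224, -0.0]
wrist_force: [0.2, 0.1, -1.2]
opening: 0.281
grasp_force: 59.2
```

Call:
{"api": "send_rows", "payload": {"series": [[[0, 0, 0], [0, 0, -1.5], 0.7], [[0, 0, 0], [0, 0, -3], 0.7], [[0, 0, 0], [0, 0, -4.5], 0.7], [[0, 0, 0], [0, 0, -4.5], 0.7]]}}

```text
time_s: 15.62
eef_pos: [0.4723, 0.0252, 0.0843]
eef_rot: [-0.0, 0.974, 0.224, -0.0]
wrist_force: [0.7, 0.3, -0.8]
opening: 0.283
grasp_force: 59.2
```

Still free and 1 mm from home. I'll lower a little more to touch down.

Call:
{"api": "send_rows", "payload": {"series": [[[0, 0, 0], [0, 0, -0.7], 0.7], [[0, 0, 0], [0, 0, -1.4], 0.7], [[0, 0, 0], [0, 0, -2], 0.7], [[0, 0, 0], [0, 0, -2], 0.7]]}}

```text
time_s: 16.12
eef_pos: [0.4726, 0.0252, 0.0833]
eef_rot: [0.0, 0.974, 0.225, 0.0]
wrist_force: [-3.6, 0.9, 7.8]
opening: 0.278
grasp_force: 60.2
```

It touched down exactly at the home height (TCP 0.0833). I'll release and lift clear.

Call:
{"api": "send_rows", "payload": {"series": [[[0, 0, 0], [0, 0, 0.8], 0.5], [[0, 0, 0], [0, 0, 0.8], 0.0], [[0, 0, 0], [0, 0, 0.8], -0.2], [[0, 0, 0], [0, 0, 0.8], -0.2], [[0, 0, 0], [0, 0, 15], -0.2], [[0, 0, 0], [0, 0, 50], -0.2], [[0, 0, 0], [-20, 0, 100], -0.2], [[0, 0, 0], [-45, -10, 150], -0.2], [[0, 0, 0], [-60, -15, 170], -0.2], [[0, 0, 0], [-60, -15, 170], -0.2]]}}

```text
time_s: 17.38
eef_pos: [0.4132, 0.0097, 0.2552]
eef_rot: [0.001, 0.975, 0.224, 0.003]
wrist_force: [0.4, 0.0, -0.3]
opening: 0.602
grasp_force: 0.0
```

```bash
python3 - <<'E'
from h import *
st();ims=[]
for n in('side','wrist'):
    c=shot(n);find(n,['lock_pin','lock_mouth','orange_cap','index_point','bottle','timer'])
    u=proj(c,[[.50,.04,.09]])[0].astype(int);k=60 if n=='side' else 100
    y0=max(0,u[1]-k);x0=max(0,u[0]-k);ims.append(cv2.resize(c['pixels'][y0:y0+2*k,x0:x0+2*k],(400,400),interpolation=2))
cv2.imwrite('pics/s6.png',cv2.cvtColor(np.hstack(ims),cv2.COLOR_RGB2BGR))
E
```

```text
t 17.38 tcp [0.4132 0.0097 0.2552] yawx 25.9 F [ 0.4  0.  -0.3] T [-0.04  0.02  0.04] op 0.602 rad 0.1629 bear -158.7
side lock_pin [([0.4733, 0.0277, 0.0764], 0.57)]
side lock_mouth [([0.4726, 0.0245, 0.0764], 0.6)]
side orange_cap [([0.5103, 0.0365, 0.0954], 0.89), ([0.5096, 0.1059, 0.132], 0.54)]
side index_point [([0.5047, 0.0393, 0.0999], 0.64)]
side bottle [([0.6629, -0.1004, -0.0007], 0.8)]
side timer [([0.4118, 0.2365, 0.0004], 0.95)]
wrist lock_pin [([0.468, 0.0271, 0.0774], 0.81)]
wrist lock_mouth [([0.4719, 0.0229, 0.0782], 0.95)]
wrist orange_cap [([0.5081, 0.0353, 0.1007], 0.85)]
wrist index_point [([0.5028, 0.0413, 0.1003], 0.57)]
wrist bottle [([0.6589, -0.1039, -0.0029], 0.83)]
wrist timer [([0.4179, 0.2353, -0.0011], 0.77)]
```

View pics/s6.png

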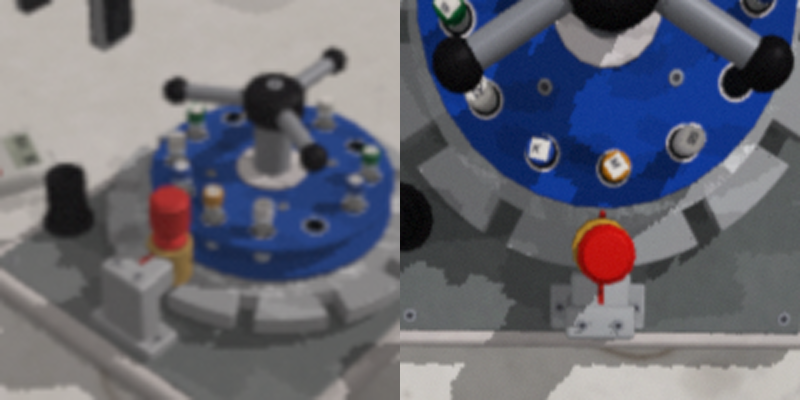

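The left crop shows the pin seated in the bush at (170,225) with the collar down. The right crop shows the orange cap at (615,165) on the pointer line behind the pin at (605,252). The pin origin reads z of about 77 mm, which is home, and the bottle and timer haven't moved.

```bash
python3 -c "
from h import *
print(ctrl.hand_in())"
```

```text
the job is handed in; nothing more can be done
None
```

I turned the carousel until the orange tube stood at the red pointer, locked it with the pin fully home in that tube's notch, left the bottle and timer where they were, and handed the job in at about 17 s.

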